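# Fit the sampler's tube carousel on its drive hub

## Task

The sampler's round tube carousel is off its drive. Pick it up by the grip bar on top, lower its keyed shaft into the hub of the sampler drive, turn it under a light push until the key slips into the keyway, and keep pushing against the spring until its shoulder sits fully home on the hub, without forcing anything. Finish still gripping the bar and pressing it home (it springs up if let go before the clamp screw is tightened), and leave the other things on the bench where they are.

Things in the scene. Friction and masses are not known exactly. Their poses are not given: they have to be found in the camera images.
- carousel: loose white tube carousel, 0.28 kg, standing on its wells: disc 124 mm across, its top 51 mm above the origin, eight open wells under it, a keyed shaft down the middle, a grip bar on top. Origin: on the axis, at the wells' underside (on the bench at the start). z up; x points to the key's side, marked on the disc's rim by a small pointed tab with a dark line
- grip (a point): point on the carousel's axis in the middle of the grey upright grip bar, 78 mm above the carousel's origin; axes as the carousel. The bar is 44 mm long along x, 16 mm thick along y and stands from 55 to 95 mm above the carousel's origin, on a round boss 48 mm across whose top is at 55 mm
- shoulder (a point): centre of the underside of the carousel's steel shoulder, 34 mm across, 40 mm above the carousel's origin; it rests on the hub's rim when home; axes as the carousel
- shaft_tip (a point): centre of the shaft's lower end, 36 mm below the shoulder (4 mm above the carousel's origin); axes as the carousel. The shaft is 20 mm thick, tapered to 12 mm over its last 6 mm. One key on its +x side, 6 mm wide, 4 mm proud, from 12 to 34 mm above the tip: the lowest 12 mm enter the bore at any angle
- drive: sampler drive, a white and grey bench unit 184 x 154 mm, 37 mm high, with a round steel drip tray (138 mm across, rim 43 mm high) and a metal hub upright in its middle; fixed. Origin: under the hub's axis, on the bench. x points away from the dark keypad strip on the front edge, 90 mm from the axis; z up
- hub_mouth (a point): centre of the hub's mouth, 86 mm above the bench; axes as the DRIVE. Hub 44 mm across; bore 22 mm; one keyway 8 mm wide, 4.5 mm deep, with a dark line on the rim beside it, pointing to the drive's +x or up to 0.45 rad either side (not reported); the hub does not turn under light load. Key on rim: tip 12 mm deep. Key in: spring (4 N) met at 28 mm, home at 36 mm (9 N)
- rack: bystander: small blue tube rack 46 x 128 x 56 mm with three capped tubes, 80 mm high in all; origin at the middle of its underside, long side along its y
- cup: bystander: white specimen cup with screw lid, 58 mm across, 62 mm high; origin at the middle of its underside
- timer: bystander: white bench timer 50 x 66 x 58 mm; origin at the middle of its underside
Not all that is in view belongs to the job. Leave any blue or green look-alike of the carousel alone.

How it is judged:
By the outcome, as a careful person would: the job done as asked, in the order asked, and still so for the second after the job is handed in, while the arm keeps its last pose, push and grip.
It also fails if it takes over 54 s, if anything falls off the work surface, if the arm or the gripper's body presses on something with over 40 N, if the wrist force passes 120 N, or if a joint passes its speed limit or range.

## Robot

A 6-joint arm with a two-finger parallel gripper is mounted at the origin on a cart in front of the work surface, level with it; the furniture and walls round the work are solid. World frame = base frame: x ahead of the robot, y to its left, z up, the work surface at z = 0. Lengths are in m, angles in rad, forces in N, time in s.
With the tool pointing down it reaches from about 0.25 to 0.775 m from the base axis. Payload 4 kg.
Tool frame: the origin (TCP) lies on the centre line of the jaws, within the pads' length; the fingertips stand 14 mm ahead of it and the grasp point (between the pads) lies 5 mm behind it (robot.tcp_to_tips is the distance from the TCP to the fingertips, in m); z points along the fingers, y is the line along which they close (so a half turn about z gives the same grasp; the last joint's range is limited). The gripper opens to 94 mm and grips with 3 to 60 N. Pads are 16 mm wide; open, the fingers measure 119 mm over their backs; the gripper's body (75 mm by 177 mm) begins 78 mm behind the grasp point.
Start: joints at [-1.422, 0.087, 1.371, -0, 1.684, -0.103], TCP at [0.137, -0.533, 0.184] pointing down, gripper open.
Joint ranges: [-3.1, 3.1], [-0.76, 2.03], [0.27, 2.55], [-1.08, 4.22], [0.17, 2.65], [-2.57, 2.57]. Speed limits (rad/s): [2.79, 2.79, 3.14, 3.14, 3.14, 3.14].

## Interface

Orientations are given as [roll, pitch, yaw] about the fixed x, y, z axes, in that order (R = Rz(yaw) Ry(pitch) Rx(roll)).
In Python, from bench import robot gives the robot as it stands.
- The arm moves only by the tool carry_out, never from a script. Its argument "increments" is a list of rows, each a list of 3 entries, a list of its own where there are three numbers: the closure in counts, from 0 (fully open) to 255 (shut), then the shift along the tool's x, y, z in mm, then the turn about the tool's z in degrees. In form: [[fingers, [dx, dy, dz], twist], ...]. A call has 1 to 8 rows; each row shifts and turns the commanded pose from where the row before left it, along the tool's axes as they then stand; what a row does not reach is not made up. A row lasts 1/10 s, in which the tool goes at most 50 mm and 8.59 degrees, less where a joint would pass 70% of its speed; a pose out of reach is approached as far as the arm can. A call with a gripper value outside its range is refused whole. The fingers move at their own pace and stop on an object; the grip force is fixed at half the most. Time passes only in rows, so rows that do not move let the fingers close. It gives the time, the measured TCP pose, the force, the opening and the grip force at its end, in the units of the state.
- robot.get_obs(): the state, without advancing time (a new reading comes with each control period).
- robot.snapshot(name): name is "scene" or "top"; returns the picture (420x560x3 uint8, blue, green, red); there is no depth.
- robot.get_calibration(name): a dict with "vfov" (degrees; the focal length in pixels is half the picture's height over the tangent of half this angle, whatever the lens; pixels are square), "cx", "cy" (the principal point, pixels), "k1" (the pictures are not rectified: a ray, as slopes to the right and down, at radius r is drawn at 1 + k1 r^2 times it, then the intrinsics apply), "T" (4x4, takes a point from camera to world coordinates). Camera axes: x right, y down, z forward; pixel columns grow to the right and rows downward; lengths in m; the calibration is good to about 2 mm. A picture is of the moment at which its call begins. get_calibration takes no time and is no camera call.
- robot.close_job(): hands the job in; it is judged then, once.
The state is a dict: "time": time; "joint_positions": joint angles; "qvel": joint speeds; "joint_torque": joint torques, N m; "tool_pos": TCP position; "ee_rot": TCP orientation; "wrist_force": force on the tool from outside, world axes, zero at the start; "wrist_torque": the same for the moment, N m; "width": finger opening in m; "finger_force": force on a finger pad.
Only numpy, scipy, OpenCV 4.12 (cv2) and the standard library are available. Lean on these libraries where they do the work, as an engineer would, in place of code of your own. Each camera call takes 0.05 s, during which the arm holds its last target. There are 200 camera calls.

## Working session

There is one attempt and no reset: what is moved stays moved. The work goes in short steps, Python scripts to look and compute and a tool call to move; the robot and the scene stay as the last step left them, time stands still between calls to the robot, and variables do not carry over. Pictures are saved under pics/ and viewed, at most 10 in all, crops included, and the job is handed in when it is done.

Besides the shell and the picture viewer there is one more tool, called after "Call:" by a JSON object that holds its "name" and its "arguments". carry_out: Moves the arm, as the interface text tells. Its arguments: {"type":"object","properties":{"increments":{"type":"array","items":{"type":"array"}}},"required":["increments"]}

```bash
mkdir -p pics; cat > h.py <<'E'
import numpy as np, cv2
from bench import robot
def ray(name,u,v):
    c=robot.get_calibration(name); f=210/np.tan(np.radians(c["vfov"])/2)
    d=np.array([(u-c["cx"])/f,(v-c["cy"])/f]); rd=np.hypot(*d); r=rd
    for _ in range(30): r=rd/(1+c["k1"]*r*r)
    d=d*(r/rd if rd>0 else 1); T=np.array(c["T"])
    return T[:3,3],T[:3,:3]@np.array([d[0],d[1],1])
def at(name,u,v,z):
    o,d=ray(name,u,v); return (o+d*(z-o[2])/d[2]).round(4)
def proj(name,p):
    c=robot.get_calibration(name); f=210/np.tan(np.radians(c["vfov"])/2); T=np.array(c["T"])
    q=T[:3,:3].T@(np.array(p)-T[:3,3]); d=q[:2]/q[2]; d=d*(1+c["k1"]*(d@d))
    return (d*f+[c["cx"],c["cy"]]).round(1)
def crop(im,u0,v0,u1,v1,s,fn):
    cv2.imwrite(fn,cv2.resize(im[v0:v1,u0:u1],None,fx=s,fy=s,interpolation=cv2.INTER_CUBIC))
E
python3 - <<'E'
from h import *
a=robot.snapshot("scene");b=robot.snapshot("top")
cv2.imwrite("pics/scene0.png",a);cv2.imwrite("pics/top0.png",b)
for n in("scene","top"):
    c=robot.get_calibration(n);print(n,c["vfov"],c["cx"],c["cy"],c["k1"],np.round(c["T"],3).tolist())
print(robot.get_obs())
E
```

```text
scene 44.82238519096209 275.8307489169996 210.80917699783203 -0.028652147807472803 [[-0.817, -0.25, 0.52, -0.337], [-0.577, 0.346, -0.74, 1.466], [0.005, -0.904, -0.427, 0.803], [0.0, 0.0, 0.0, 1.0]]
top 53.16705133080521 280.92284863835835 200.9500483268972 -0.009328902669624765 [[0.02, -0.989, 0.147, 0.331], [-1.0, -0.018, 0.017, 0.238], [-0.014, -0.148, -0.989, 1.374], [0.0, 0.0, 0.0, 1.0]]
{'time': 0.1, 'joint_positions': array([-1.42210198e+00,  8.78794196e-02,  1.37206416e+00, -2.49237569e-05,
        1.68361265e+00, -1.03100969e-01]), 'qvel': array([-6.78428837e-04, -3.00035872e-03, -5.03416407e-03, -1.21280449e-03,
        8.55523393e-05,  2.53708329e-03]), 'joint_torque': array([ 1.81412750e-03, -3.41253841e+01, -3.03300798e+01,  7.19826878e-02,
        3.04357661e-02, -9.92527430e-05]), 'tool_pos': array([ 0.13693594, -0.53213435,  0.18314195]), 'ee_rot': array([-3.13963696e+00, -1.77448743e-04,  2.51792363e-01]), 'wrist_force': array([ 0.41924683, -0.03739006,  1.04989197]), 'wrist_torque': array([-0.00890295,  0.01124253, -0.01994643]), 'finger_force': 0.0, 'width': 0.09396602176285603}
```

View pics/top0.png

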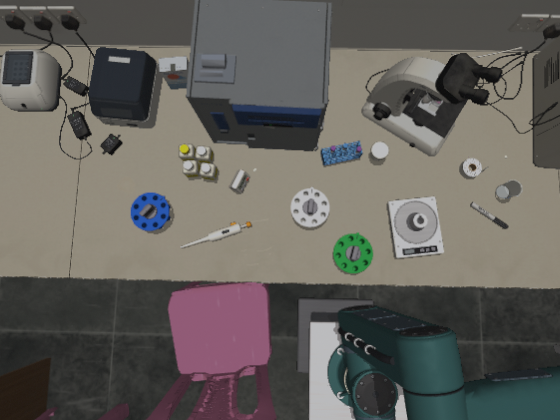

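View pics/scene0.png

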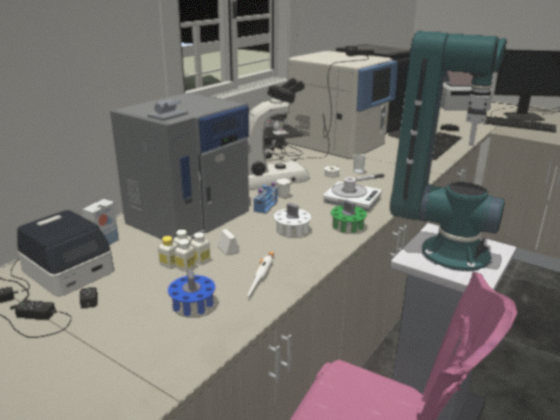

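Three carousels in the top view: blue (151,212), green (353,253) and white (310,208). Only the white one fits the description. The drive is at (416,227), with its keypad strip on the near side. The rack is at (341,153) and the cup at (379,152). I'll confirm in an enlarged crop.

```bash
python3 - <<'E'
from h import *
b=cv2.imread("pics/top0.png")
k=cv2.hconcat([cv2.resize(b[180:240,280:340],None,fx=6.6,fy=6.6,interpolation=cv2.INTER_CUBIC),cv2.resize(b[190:262,382:448][:66],(396,396),interpolation=cv2.INTER_CUBIC)])
cv2.imwrite("pics/crop1.png",k)
E
```

```text
(no output)
```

View pics/crop1.png

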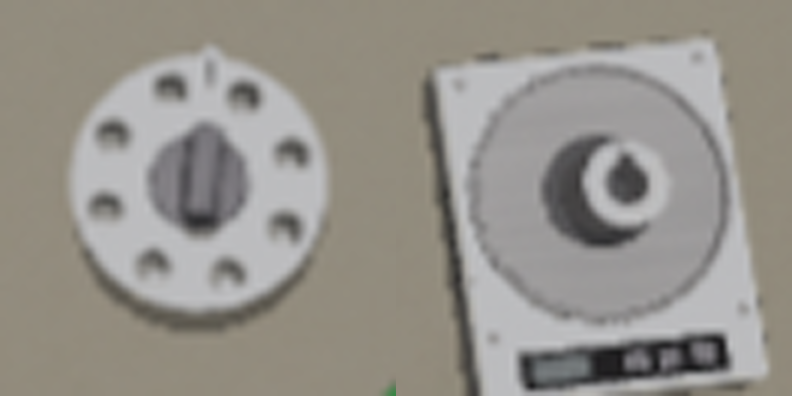

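```bash
python3 - <<'E'
from h import *
A=lambda x,y,z:at("top",280+x/6.6-.4,180+y/6.6-.4,z)
B=lambda x,y,z:at("top",382+(x-396)/6-.4,190+y/6-.4,z)
def ang(p,q): d=q-p; return round(float(np.arctan2(d[1],d[0])),3), round(float(np.hypot(d[0],d[1])),4)
c=A(199,183,.051);print("car",c,ang(c,A(210,46,.051)),"edges",A(68,183,.051),A(329,183,.051),A(199,54,.051),A(199,312,.051))
print("bar top", A(205,128,.095),A(200,215,.095))
h=B(626,183,.086);print("hub",h,"tray",B(599,195,.043),"way",ang(h,B(627,150,.086)))
a,b,c2=B(432,70,.037),B(714,38,.037),B(768,374,.037);print(a,b,c2,"drive x dir",ang(c2,b),ang(b,a),"ctr",(a+c2)/2)
E
```

```text
car [0.5094 0.1679 0.051 ] (-0.07, 0.0673) edges [0.5082 0.2309 0.051 ] [0.5105 0.1054 0.051 ] [0.5725 0.1685 0.051 ] [0.4472 0.1672 0.051 ]
bar top [0.5294 0.1677 0.095 ] [0.4885 0.1696 0.095 ]
hub [ 0.4713 -0.1688  0.086 ] tray [ 0.4694 -0.1679  0.043 ] way (-0.053, 0.0171)
[ 0.5355 -0.0824  0.037 ] [ 0.5556 -0.2334  0.037 ] [ 0.3772 -0.2558  0.037 ] drive x dir (0.125, 0.1798) (1.703, 0.1523) ctr [ 0.45635 -0.1691   0.037  ]
```

```bash
cat >> h.py <<'E'
from scipy.spatial.transform import Rotation as Ro
def go(p,yaw,after=True):
    o=robot.get_obs(); R=Ro.from_euler("xyz",o["ee_rot"]).as_matrix()
    y0=np.arctan2(R[1,0],R[0,0])
    if after: R=Ro.from_euler("z",yaw-y0).as_matrix()@R
    print("t",o["time"],"pos",o["tool_pos"].round(4),"rpy",o["ee_rot"].round(4),"F",o["wrist_force"].round(1),"T",o["wrist_torque"].round(2),"w",round(o["width"],4))
    print("twist deg",round(-np.degrees(yaw-y0),2),"shift mm",(R.T@(np.array(p)-o["tool_pos"])*1000).round(1))
E
python3 -c "
from h import *
go([.509,.168,.16],-.06)"
```

```text
t 0.1 pos [ 0.1369 -0.5321  0.1831] rpy [-3.1396e+00 -2.0000e-04  2.5180e-01] F [ 0.4 -0.   1. ] T [-0.01  0.01 -0.02] w 0.094
twist deg 17.86 shift mm [ 329.4 -721.1   24.6]
```

Call:
{"name": "carry_out", "arguments": {"increments": [[0, [0, 0, 0], 6], [0, [0, 0, 0], 6], [0, [0, 0, 0], 6], [0, [18, -40, 0], 0], [0, [18, -40, 0], 0], [0, [18, -40, 0], 0], [0, [18, -40, 0], 0], [0, [18, -40, 0], 0]]}}

```text
time: 0.9
tool_pos: [0.2396, -0.3368, 0.1836]
ee_rot: [-3.141, 0.0, -0.063]
wrist_force: [1.2, -0.1, 0.3]
width: 0.0941
finger_force: 0.0
```

Call:
{"name": "carry_out", "arguments": {"increments": [[0, [18, -40, 0], 0], [0, [18, -40, 0], 0], [0, [18, -40, 0], 0], [0, [18, -40, 0], 0], [0, [18, -40, 0], 0], [0, [18, -40, 0], 0], [0, [18, -40, 0], 0], [0, [18, -40, 0], 0]]}}

```text
time: 1.7
tool_pos: [0.4032, -0.0264, 0.1839]
ee_rot: [3.141, 0.0, -0.062]
wrist_force: [0.8, -0.2, -0.0]
width: 0.094
finger_force: 0.0
```

Call:
{"name": "carry_out", "arguments": {"increments": [[0, [18, -40, 0], 0], [0, [18, -40, 0], 0], [0, [18, -40, 0], 0], [0, [18, -40, 0], 0], [0, [18, -40, 0], 0], [0, [0, 0, 0], 0], [0, [0, 0, 0], 0]]}}

```text
time: 2.4
tool_pos: [0.5048, 0.1661, 0.183]
ee_rot: [3.14, 0.002, -0.061]
wrist_force: [-0.7, -0.6, 0.0]
width: 0.0936
finger_force: 0.0
```

```bash
python3 -c "
from h import *
go([.5095,.168,.075],-.06)
a=robot.snapshot('top');crop(a,270,165,350,245,7,'pics/c2.png')"
```

```text
t 2.4 pos [0.5048 0.1661 0.183 ] rpy [ 3.1403e+00  2.3000e-03 -6.0600e-02] F [-0.7 -0.6  0. ] T [0.04 0.07 0.02] w 0.0936
twist deg -0.04 shift mm [  4.8  -2.3 108. ]
```

View pics/c2.png

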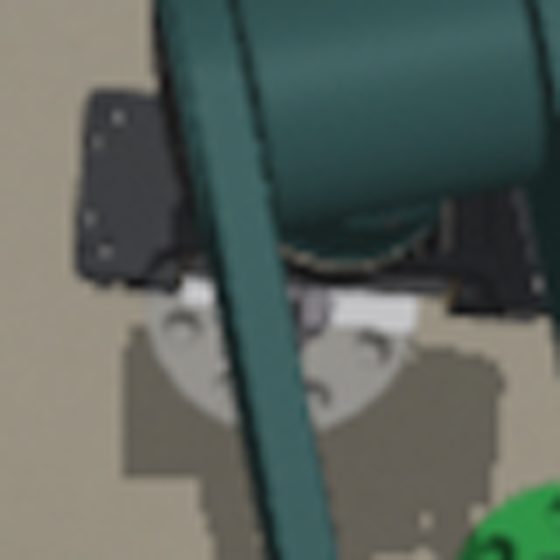

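The top view is mostly hidden by the arm, but it shows the carousel disc (about crop 280,340) centred between the open fingers. I'll descend and close on the bar.

Call:
{"name": "carry_out", "arguments": {"increments": [[0, [5, -2, 20], 0], [0, [0, 0, 20], 0], [0, [0, 0, 20], 0], [0, [0, 0, 20], 0], [0, [0, 0, 16], 0], [0, [0, 0, 12], 0], [0, [0, 0, 0], 0], [0, [0, 0, 0], 0]]}}

```text
time: 3.25
tool_pos: [0.5105, 0.1668, 0.0768]
ee_rot: [-3.142, -0.001, -0.063]
wrist_force: [-0.2, -1.0, 1.0]
width: 0.0939
finger_force: 0.0
```

Call:
{"name": "carry_out", "arguments": {"increments": [[255, [0, 0, 0], 0], [255, [0, 0, 0], 0], [255, [0, 0, 0], 0], [255, [0, 0, 0], 0], [255, [0, 0, 0], 0], [255, [0, 0, 0], 0], [255, [0, 0, 0], 0], [255, [0, 0, 0], 0]]}}

```text
time: 4.05
tool_pos: [0.5104, 0.1674, 0.0761]
ee_rot: [3.141, 0.0, -0.062]
wrist_force: [-0.4, -0.3, 0.1]
width: 0.0337
finger_force: 0.0
```

Call:
{"name": "carry_out", "arguments": {"increments": [[255, [0, 0, 0], 0], [255, [0, 0, 0], 0], [255, [0, 0, 0], 0], [255, [0, 0, 0], 0], [255, [0, 0, 0], 0]]}}

```text
time: 4.55
tool_pos: [0.5104, 0.1674, 0.0762]
ee_rot: [3.142, -0.0, -0.062]
wrist_force: [0.6, -0.7, -1.1]
width: 0.0005
finger_force: 0.0
```

Call:
{"name": "carry_out", "arguments": {"increments": [[255, [0, 0, -15], 0], [255, [0, 0, -25], 0], [255, [0, 0, -30], 0], [255, [0, 0, -30], 0], [255, [0, 0, -20], 0], [255, [0, 0, 0], 0], [255, [0, 0, 0], 0]]}}

```text
time: 5.25
tool_pos: [0.5105, 0.1675, 0.1967]
ee_rot: [-3.141, -0.001, -0.062]
wrist_force: [-0.3, -0.0, -0.5]
width: 0.0003
finger_force: 0.0
```

```bash
python3 -c "
from h import *
go([.4705,-.1685,.196],-.06)
cv2.imwrite('pics/s3.png',robot.snapshot('scene')[130:300,200:420].repeat(3,0).repeat(3,1))"
```

```text
t 5.25 pos [0.5105 0.1675 0.1967] rpy [-3.1414e+00 -1.2000e-03 -6.2400e-02] F [-0.3 -0.  -0.5] T [ 0.02  0.02 -0.03] w 0.0003
twist deg -0.13 shift mm [-19.8 337.8   0.6]
```

View pics/s3.png

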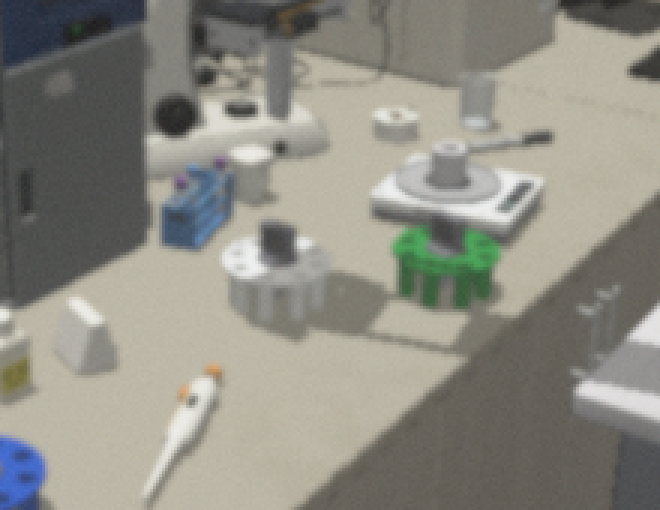

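The crop shows the carousel still standing on the bench with its bar at crop (278,240), and the fingers shut at about (278,115). The grasp missed, so I'll compare projections to see why.

```bash
python3 -c "
from h import *
o=robot.get_obs();p=o['tool_pos'];R=Ro.from_euler('xyz',o['ee_rot']).as_matrix()
for n in('scene','top'):
  print(n,'tcp',proj(n,p),'tip',proj(n,p+R[:,2]*.014),'bar top pred',proj(n,[.5095,.168,.095]),'disc',proj(n,[.5095,.168,.051]),'disc edge',proj(n,[.5095,.23,.051]),proj(n,[.5095,.106,.051]), 'foot',proj(n,[.5095,.168,0]))
k=robot.snapshot('scene');b=robot.snapshot('top')
cv2.imwrite('pics/s4.png',cv2.hconcat([cv2.resize(k[120:250,250:340],(415,600),interpolation=2),cv2.resize(b[165:245,290:340],(375,600),interpolation=2)]))"
```

```text
scene tcp [292.7 176.6] tip [292.6 180.6] bar top pred [292.1 204.7] disc [291.9 216.5] disc edge [281.4 223.2] [301.8 210.2] foot [291.6 229.9]
top tcp [312.7 200.4] tip [312.4 201.1] bar top pred [310.5 205.4] disc [309.7 207.3] disc edge [290.2 206.9] [329.3 207.6] foot [308.9 209.3]
```

View pics/s4.png

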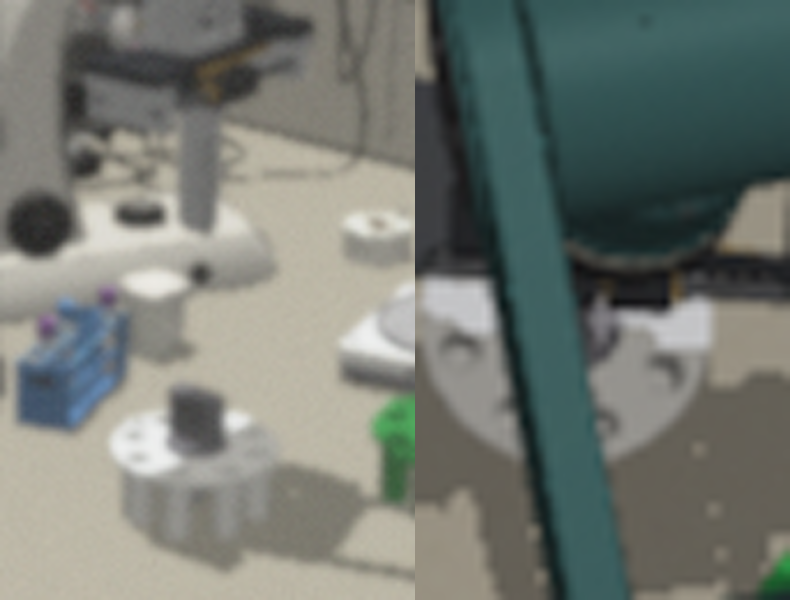

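```bash
python3 -c "
from h import *
print(robot.tcp_to_tips,[a for a in dir(robot) if a[0]!='_'])
R=Ro.from_euler('xyz',robot.get_obs()['ee_rot']).as_matrix();p=robot.get_obs()['tool_pos']
for d in (-.05,-.03,-.02,-.01,0,.014): print(d,proj('scene',p+R[:,2]*d))
for dx in (0,.03,.05): print('dx',dx,proj('scene',p+R@[dx,0,.014]))"
```

```text
0.014 ['IKError', 'close_job', 'get_calibration', 'get_obs', 'snapshot', 'tcp_to_tips']
-0.05 [293.1 162.4]
-0.03 [293.  168.3]
-0.02 [292.9 171.2]
-0.01 [292.9 174. ]
0 [292.8 176.9]
0.014 [292.7 180.9]
dx 0 [292.7 180.9]
dx 0.03 [285.5 178.8]
dx 0.05 [280.8 177.4]
```

```bash
python3 -c "
from h import *
R=Ro.from_euler('xyz',[-3.1396,0,.2518]).as_matrix();p=np.array([.1369,-.5321,.1831])
for y in (-.047,.047):
  for d in (-.078,-.03,.014): print(y,d,proj('scene',p+R@[0,y,d]))
o=robot.get_obs();R=Ro.from_euler('xyz',o['ee_rot']).as_matrix();p=o['tool_pos']
for y in (-.0885,.0885): print('body',proj('scene',p+R@[0,y,-.083]),proj('top',p+R@[0,y,-.083]))
k=cv2.imread('pics/scene0.png'); f=robot.snapshot('scene')
cv2.imwrite('pics/s5.png',cv2.hconcat([cv2.resize(k[70:170,440:510],(420,600),interpolation=2),cv2.resize(f[100:200,260:320],(360,600),interpolation=2)]))"
```

```text
-0.047 -0.078 [473.3 131.1]
-0.047 -0.03 [471.2 143.3]
-0.047 0.014 [469.4 154.2]
0.047 -0.078 [473.9 124.8]
0.047 -0.03 [471.9 136.6]
0.047 0.014 [470.1 147.2]
body [275.8 159.9] [281.3 193.2]
body [309.3 146. ] [348.1 198.5]
```

View pics/s5.png

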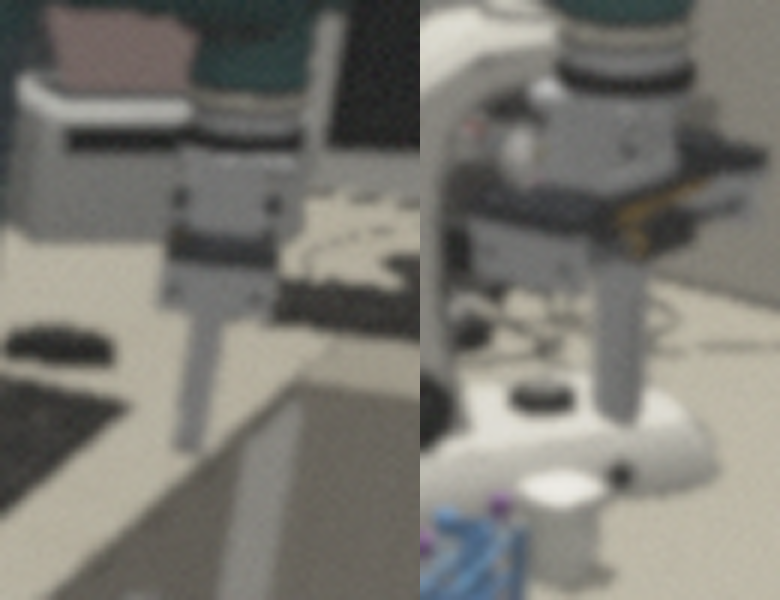

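Both views show the fingertips about 38 mm higher than the reported pose implies, at the start pose as well. That means the reported tool z is biased low, while x and y agree. I'll treat z as relative: open, then descend about 38 mm further, watching the force.

Call:
{"name": "carry_out", "arguments": {"increments": [[0, [0, 0, 0], 0], [0, [0, 0, 0], 0], [0, [0, 0, 0], 0], [0, [0, 0, 0], 0], [0, [0, 0, 0], 0], [0, [0, 0, 0], 0], [0, [0, 0, 0], 0], [0, [0, 0, 0], 0]]}}

```text
time: 6.25
tool_pos: [0.5104, 0.1674, 0.1962]
ee_rot: [3.142, -0.0, -0.062]
wrist_force: [-0.5, -0.0, 0.2]
width: 0.0609
finger_force: 0.0
```

Call:
{"name": "carry_out", "arguments": {"increments": [[0, [0, 0, 20], 0], [0, [0, 0, 30], 0], [0, [0, 0, 30], 0], [0, [0, 0, 30], 0], [0, [0, 0, 20], 0], [0, [0, 0, 10], 0], [0, [0, 0, 0], 0], [0, [0, 0, 0], 0]]}}

```text
time: 7.05
tool_pos: [0.5112, 0.1676, 0.0573]
ee_rot: [-3.141, -0.002, -0.062]
wrist_force: [0.1, 0.2, -1.0]
width: 0.0938
finger_force: 0.0
```

Call:
{"name": "carry_out", "arguments": {"increments": [[140, [0, 0, 5], 0], [140, [0, 0, 5], 0], [140, [0, 0, 0], 0], [140, [0, 0, 0], 0], [140, [0, 0, 0], 0], [140, [0, 0, 0], 0], [140, [0, 0, 0], 0], [140, [0, 0, 0], 0]]}}

```text
time: 7.85
tool_pos: [0.5104, 0.1674, 0.0462]
ee_rot: [3.142, -0.0, -0.062]
wrist_force: [-0.0, 0.3, 0.5]
width: 0.0427
finger_force: 0.0
```

```bash
python3 -c "
from h import *
go([.5095,.168,.038],-.06)
k=robot.snapshot('scene');b=robot.snapshot('top')
cv2.imwrite('pics/s6.png',cv2.hconcat([cv2.resize(k[160:250,255:330],(500,600),interpolation=2),cv2.resize(b[165:245,290:330],(300,600),interpolation=2)]))"
```

```text
t 7.85 pos [0.5104 0.1674 0.0462] rpy [ 3.1415e+00 -2.0000e-04 -6.2400e-02] F [-0.   0.3  0.5] T [-0.   -0.03  0.01] w 0.0427
twist deg -0.14 shift mm [-1.  -0.5  8.2]
```

View pics/s6.png

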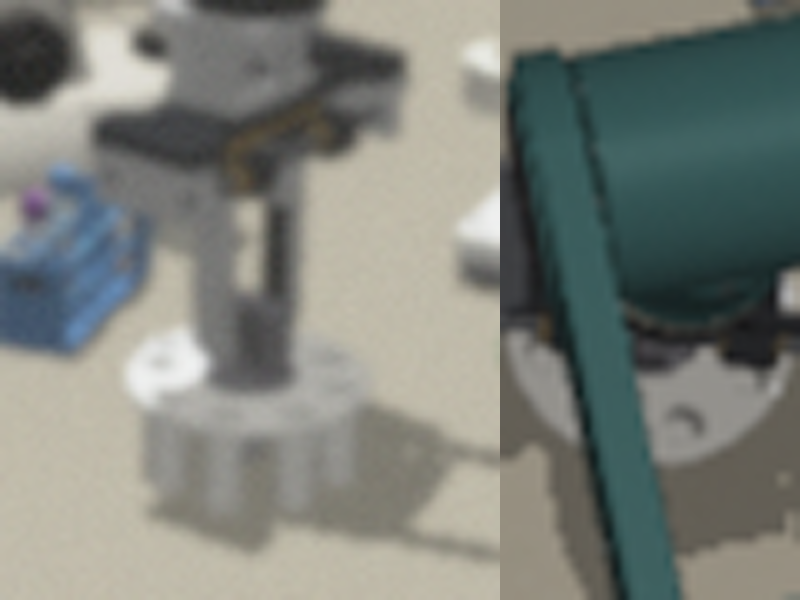

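The fingers now straddle the bar, with the near tip at about (220,365), well below the bar's top. I'll go 6 mm lower, then close.

Call:
{"name": "carry_out", "arguments": {"increments": [[140, [-1, 0, 2], 0], [140, [0, 0, 2], 0], [140, [0, 0, 2], 0], [140, [0, 0, 0], 0]]}}

```text
time: 8.35
tool_pos: [0.509, 0.1674, 0.0396]
ee_rot: [3.141, 0.001, -0.062]
wrist_force: [-0.4, 0.7, -0.6]
width: 0.0422
finger_force: 0.0
```

Call:
{"name": "carry_out", "arguments": {"increments": [[255, [0, 0, 0], 0], [255, [0, 0, 0], 0], [255, [0, 0, 0], 0], [255, [0, 0, 0], 0], [255, [0, 0, 0], 0], [255, [0, 0, 0], 0], [255, [0, 0, 0], 0], [255, [0, 0, 0], 0]]}}

```text
time: 9.15
tool_pos: [0.5095, 0.1672, 0.0403]
ee_rot: [3.141, -0.0, -0.062]
wrist_force: [-0.5, -1.5, 1.4]
width: 0.0156
finger_force: 29.9
```

Gripped: width 15.6 mm, 30 N. Reported z with the carousel on the bench is 0.0403, so home is at reported z ≈ 0.0863.

Call:
{"name": "carry_out", "arguments": {"increments": [[255, [0, 0, -10], 0], [255, [0, 0, -20], 0], [255, [0, 0, -25], 0], [255, [0, 0, -25], 0], [255, [0, 0, -25], 0], [255, [0, 0, -10], 0], [255, [0, 0, 0], 0], [255, [0, 0, 0], 0]]}}

```text
time: 9.95
tool_pos: [0.5087, 0.1675, 0.1539]
ee_rot: [3.141, 0.002, -0.062]
wrist_force: [0.7, 0.2, -2.6]
width: 0.0162
finger_force: 29.9
```

```bash
python3 -c "
from h import *
go([.4708,-.1685,.155],-.06)"
```

```text
t 9.95 pos [0.5087 0.1675 0.1539] rpy [ 3.1412e+00  1.9000e-03 -6.2200e-02] F [ 0.7  0.2 -2.6] T [ 0.02  0.02 -0.04] w 0.0162
twist deg -0.12 shift mm [-17.7 337.7  -0.9]
```

Call:
{"name": "carry_out", "arguments": {"increments": [[255, [-1, 15, 0], 0], [255, [-2, 30, 0], 0], [255, [-2, 35, 0], 0], [255, [-2, 35, 0], 0], [255, [-2, 35, 0], 0], [255, [-2, 35, 0], 0], [255, [-2, 35, 0], 0], [255, [-2, 35, 0], 0]]}}

```text
time: 10.75
tool_pos: [0.4767, -0.0881, 0.1536]
ee_rot: [-3.142, 0.003, -0.063]
wrist_force: [-0.0, -0.8, -2.4]
width: 0.0154
finger_force: 29.9
```

Call:
{"name": "carry_out", "arguments": {"increments": [[255, [-2, 35, 0], 0], [255, [-1, 30, 0], 0], [255, [0, 15, 0], 0], [255, [0, 3, 0], 0], [255, [0, 0, 0], 0], [255, [0, 0, 0], 0], [255, [0, 0, 0], 0]]}}

```text
time: 11.45
tool_pos: [0.4705, -0.1675, 0.1552]
ee_rot: [-3.141, 0.0, -0.06]
wrist_force: [-0.6, 0.1, -2.5]
width: 0.0159
finger_force: 29.9
```

```bash
python3 -c "
from h import *
go([.4708,-.1685,.14],-.06)
k=robot.snapshot('scene');b=robot.snapshot('top')
cv2.imwrite('pics/s7.png',cv2.hconcat([cv2.resize(k[130:220,310:390],(480,540),interpolation=2),cv2.resize(b[185:275,380:430],(300,540),interpolation=2)]))
for q in([.4705,-.1685,.086],[.4705,-.1685,.118],[.4705,-.1685,.165]):print(proj('scene',q),proj('top',q))"
```

```text
t 11.45 pos [ 0.4705 -0.1675  0.1552] rpy [-3.1412  0.     -0.0605] F [-0.6  0.1 -2.5] T [ 0.07  0.01 -0.02] w 0.0159
twist deg -0.03 shift mm [ 0.3  1.  15.2]
[349.6 179.5] [419.9 220.4]
[350.1 171.6] [423.2 219.3]
[351.  159.8] [428.4 217.6]
```

View pics/s7.png

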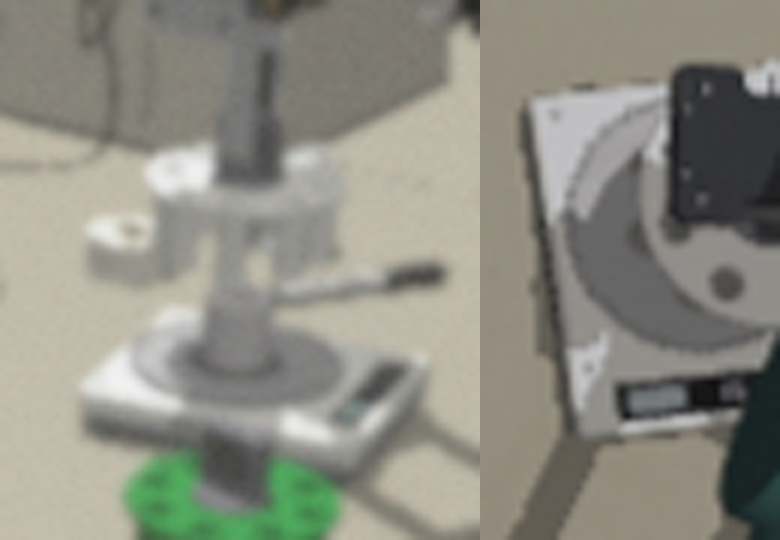

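The shaft is upright over the hub: disc centre at scene column ~351, hub at ~350, as predicted. Next I lower it gently.

Call:
{"name": "carry_out", "arguments": {"increments": [[255, [0, 1, 10], 0], [255, [0, 0, 12], 0], [255, [0, 0, 6], 0], [255, [0, 0, 4], 0], [255, [0, 0, 4], 0], [255, [0, 0, 2], 0], [255, [0, 0, 2], 0], [255, [0, 0, 0], 0]]}}

```text
time: 12.35
tool_pos: [0.4706, -0.1701, 0.1153]
ee_rot: [3.141, -0.001, -0.062]
wrist_force: [1.2, -0.7, -2.7]
width: 0.0161
finger_force: 29.9
```

Call:
{"name": "carry_out", "arguments": {"increments": [[255, [0, 0, 2], 0], [255, [0, 0, 1], 0], [255, [0, 0, 1], 0], [255, [0, 0, 1], 0], [255, [0, 0, 1], 0], [255, [0, 0, 0], 0]]}}

```text
time: 12.95
tool_pos: [0.4706, -0.1701, 0.1093]
ee_rot: [3.141, -0.001, -0.062]
wrist_force: [0.9, -2.4, -1.2]
width: 0.0159
finger_force: 29.9
```

```bash
python3 -c "
from h import *
go([.4706,-.1695,.11],-.06)"
```

```text
t 12.95 pos [ 0.4706 -0.1701  0.1093] rpy [ 3.1408e+00 -8.0000e-04 -6.2500e-02] F [ 0.9 -2.4 -1.2] T [-0.42 -0.27 -0.04] w 0.0159
twist deg -0.14 shift mm [-0.  -0.6 -0.7]
```

Call:
{"name": "carry_out", "arguments": {"increments": [[255, [0, 0.5, 0.5], 0], [255, [0, 0, 0.5], 0], [255, [0, 0, 0.5], 0], [255, [0, 0, 0], 0]]}}

```text
time: 13.35
tool_pos: [0.4704, -0.1703, 0.1077]
ee_rot: [3.141, -0.0, -0.062]
wrist_force: [1.5, -0.8, -1.3]
width: 0.0157
finger_force: 29.9
```

Call:
{"name": "carry_out", "arguments": {"increments": [[255, [0, 0, 0.5], 0], [255, [0, 0, 0.5], 0], [255, [0, 0, 0.5], 0], [255, [0, 0, 0.5], 0], [255, [0, 0, 0], 0]]}}

```text
time: 13.85
tool_pos: [0.4703, -0.1703, 0.1056]
ee_rot: [3.141, -0.0, -0.062]
wrist_force: [1.7, -2.0, -1.7]
width: 0.0157
finger_force: 29.9
```

```bash
python3 -c "
from h import *
go([.4706,-.1695,.11],-.06)"
```

```text
t 13.85 pos [ 0.4703 -0.1703  0.1056] rpy [ 3.1414e+00 -1.0000e-04 -6.2400e-02] F [ 1.7 -2.  -1.7] T [-0.41 -0.38  0.  ] w 0.0157
twist deg -0.14 shift mm [ 0.2 -0.8 -4.4]
```

Tip is about 16.7 mm deep with almost no vertical force, so the key looks to be in the keyway already. I'll continue gently.

Call:
{"name": "carry_out", "arguments": {"increments": [[255, [0.3, 0.4, 1], 0], [255, [0, 0, 1], 0], [255, [0, 0, 1], 0], [255, [0, 0, 1], 0], [255, [0, 0, 1], 0], [255, [0, 0, 0], 0]]}}

```text
time: 14.45
tool_pos: [0.4703, -0.1704, 0.1003]
ee_rot: [-3.141, 0.001, -0.062]
wrist_force: [0.2, -0.6, -3.4]
width: 0.0155
finger_force: 29.9
```

Call:
{"name": "carry_out", "arguments": {"increments": [[255, [0, 0, 1], 0], [255, [0, 0, 1], 0], [255, [0, 0, 1], 0], [255, [0, 0, 1], 0], [255, [0, 0, 1], 0], [255, [0, 0, 0], 0]]}}

```text
time: 15.05
tool_pos: [0.4703, -0.1705, 0.0953]
ee_rot: [-3.141, 0.001, -0.062]
wrist_force: [0.0, 0.8, -3.1]
width: 0.0158
finger_force: 29.9
```

```bash
python3 -c "
from h import *
go([.4706,-.1695,.0863],-.06)"
```

```text
t 15.05 pos [ 0.4703 -0.1705  0.0953] rpy [-3.1413e+00  6.0000e-04 -6.2400e-02] F [ 0.   0.8 -3.1] T [-0.07 -0.05 -0.01] w 0.0158
twist deg -0.14 shift mm [ 0.2 -1.1  9. ]
```

Call:
{"name": "carry_out", "arguments": {"increments": [[255, [0, 0, 1], 0], [255, [0, 0, 1], 0], [255, [0, 0, 1], 0], [255, [0, 0, 1], 0], [255, [0, 0, 0], 0]]}}

```text
time: 15.55
tool_pos: [0.4705, -0.1706, 0.0921]
ee_rot: [3.142, -0.0, -0.062]
wrist_force: [-2.3, 0.7, 2.2]
width: 0.0153
finger_force: 29.9
```

Call:
{"name": "carry_out", "arguments": {"increments": [[255, [0, 0, 1], 0], [255, [0, 0, 1], 0], [255, [0, 0, 1], 0], [255, [0, 0, 0.5], 0], [255, [0, 0, 0], 0]]}}

```text
time: 16.05
tool_pos: [0.4705, -0.1706, 0.0884]
ee_rot: [-3.142, -0.0, -0.062]
wrist_force: [-2.9, 2.2, 4.2]
width: 0.0157
finger_force: 29.9
```

Call:
{"name": "carry_out", "arguments": {"increments": [[255, [0, 0, 0.5], 0], [255, [0, 0, 0.5], 0], [255, [0, 0, 0.5], 0], [255, [0, 0, 0.5], 0], [255, [0, 0, 0], 0]]}}

```text
time: 16.55
tool_pos: [0.4706, -0.1706, 0.0866]
ee_rot: [3.142, -0.0, -0.062]
wrist_force: [-2.8, 1.3, 6.2]
width: 0.0158
finger_force: 29.9
```

Call:
{"name": "carry_out", "arguments": {"increments": [[255, [0, 0, 0.5], 0], [255, [0, 0, 0.5], 0], [255, [0, 0, 0], 0], [255, [0, 0, 0], 0]]}}

```text
time: 16.95
tool_pos: [0.4706, -0.1706, 0.0862]
ee_rot: [3.141, -0.0, -0.062]
wrist_force: [-3.6, 1.9, 7.8]
width: 0.0159
finger_force: 29.9
```

Call:
{"name": "carry_out", "arguments": {"increments": [[255, [0, 0, 0.5], 0], [255, [0, 0, 0.5], 0], [255, [0, 0, 0], 0], [255, [0, 0, 0], 0]]}}

```text
time: 17.35
tool_pos: [0.4706, -0.1706, 0.0862]
ee_rot: [3.141, -0.001, -0.062]
wrist_force: [-4.6, 2.7, 11.9]
width: 0.0158
finger_force: 29.9
```

It has stopped at z 0.0862 (predicted home 0.0863), with the force rising stiffly above the 9 N spring. One last look before handing in.

```bash
python3 -c "
from h import *
go([.4706,-.1706,.0863],-.06)
k=robot.snapshot('scene');cv2.imwrite('pics/s8.png',cv2.resize(k[130:250,250:410],(800,600),interpolation=2))"
```

```text
t 17.35 pos [ 0.4706 -0.1706  0.0862] rpy [ 3.1413e+00 -8.0000e-04 -6.2300e-02] F [-4.6  2.7 11.9] T [0.67 1.2  0.07] w 0.0158
twist deg -0.13 shift mm [-0.  -0.  -0.1]
```

View pics/s8.png

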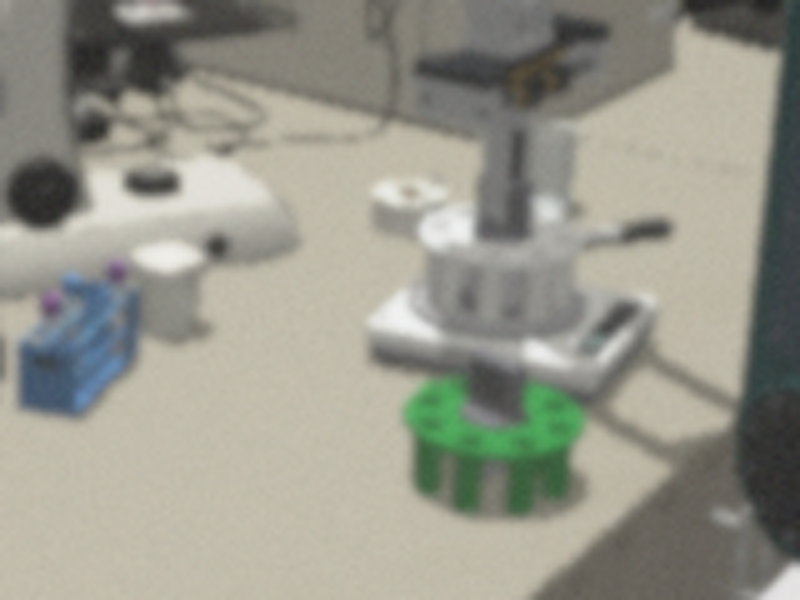

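The carousel sits level on the hub (disc centre about (505,235)), with its wells just above the tray. The bystanders haven't moved, and the bar is still gripped and pressed. Handing in.

```bash
python3 -c "
from bench import robot
print(robot.close_job())"
```

```text
the job is handed in; nothing more can be done
None
```

The white carousel is home on the drive hub with its key in the keyway, still gripped and pressed down with about 12 N when I handed the job in at 17.4 s; the key slipped in on the first lowering, so no turning was needed.

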